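# Unstack a power module into the repair kit tray

### The arm

A 6-joint arm with a two-finger parallel gripper is mounted at the origin on the work surface. World frame = base frame: x ahead of the robot, y to its left, z up, the work surface at z = 0. Lengths are in m, angles in degrees, forces in N, time in s.
With the tool pointing down it reaches from about 0.4 to 0.825 m from the base axis. Payload 7 kg.
Tool frame: the origin (TCP) lies at the centre of the arm's flange, where the gripper is bolted on; the fingertips stand 178 mm ahead of it and the grasp point (between the pads) lies 159 mm ahead of it (r.tips_ahead is the z of the fingertips in the tool frame, in m); z points along the fingers, y is the line along which they close (so a half turn about z gives the same grasp; the last joint's range is limited). The gripper opens to 88 mm and grips with 3 to 60 N. Pads are 19 mm wide; open, the fingers measure 130 mm over their backs; the gripper's body (78 mm by 193 mm) begins 47 mm behind the grasp point.
Start: joints at [84.517, 20.546, 0.682, 0, -70.136, -16.507], TCP at [0.253, 0.626, 0.405] pointing down, gripper open.
Joint ranges: [-176.03, 176.03], [-82.01, 121.73], [-58.28, 71.71], [-173.87, 95.51], [-174.79, -0.11], [-173.66, 173.66]. Speed limits (degrees/s): [136.94, 136.94, 172.46, 180, 180, 180].

### API

Orientations are given as [roll, pitch, yaw] about the fixed x, y, z axes, in that order (R = Rz(yaw) Ry(pitch) Rx(roll)).
In Python, from plant import r gives the robot as it stands. The module is installed in compiled form; this text tells all that it offers.
- The arm moves only by the shell command python3 -m pendant 'ROWS' [FORCE]. ROWS is JSON, a list that holds one entry, the list of rows, each a list of 7 numbers: the shift along the tool's x, y, z in m, then the turn, a rotation vector about the tool's x, y, z in degrees, then the gripper command: -1 is shut, 1 is fully open, values between are in proportion. A call has 1 to 5 rows; each row is the pose to reach, as a shift and turn from the pose commanded when the call began, along the tool's axes at that moment; what a row does not reach only later rows make up. A row lasts 1/10 s, in which the tool goes at most 50 mm and 8.59 degrees, less where a joint would pass 70% of its speed; a pose out of reach is approached as far as the arm can. A call with a gripper value outside its range is refused whole. The fingers move at their own pace and stop on an object; FORCE is the grip in N (left out, the last holds). Time passes only in rows, so rows that repeat a pose let the fingers close. It gives the time, the measured TCP pose, the force, the opening and the grip force at its end, in the units of the state.
- r.get_state(): the state, without advancing time (a new reading comes with each control period).
- r.capture(name): name is "side" or "top"; returns the picture (480x640x3 uint8, red, green, blue); there is no depth.
- r.camera_params(name): a dict with "fx", "fy", "cx", "cy" (pixels), "dist_coeffs" ([k1, k2, p1, p2, k3] as OpenCV has them; the pictures are not rectified), "R" (3x3) and "t" (3): a world point X has camera coordinates R X + t. Camera axes: x right, y down, z forward; pixel columns grow to the right and rows downward; lengths in m; the calibration is good to about 2 mm. A picture is of the moment at which its call begins. camera_params takes no time and is no camera call.
- r.close_job(): hands the job in; it is judged then, once.
The state is a dict: "time_s": time; "joints": joint angles; "qd": joint speeds; "joint_torque": joint torques, N m; "tcp_pos": TCP position; "eef_rot": TCP orientation; "contact_force": force on the tool from outside, world axes, zero at the start; "moment": the same for the moment, N m; "gripper_width": finger opening in m; "gripper_force": force on a finger pad.
Only numpy, scipy, OpenCV 4.12 (cv2) and the standard library are available. Lean on these libraries where they do the work, as an engineer would, in place of code of your own. Each camera call takes 0.05 s, during which the arm holds its last target. There are 200 camera calls.

### The job

Take the stack of power-module parts on the blue mat apart from the top down and set each part gently, flat and square inside its own-coloured outline in the kit tray: first the black heat sink, then the green circuit board, then the red housing. Load the tall orange capacitor last, upright in its round nest, so that it never stands in the way. Set the parts down rather than dropping them, and leave the jar and the tweezers on the mat where they are.

Things in the scene. Friction and masses are not known exactly. Their poses are not given: they have to be found in the camera images.
- heatsink_mid (a point): Centre (11 mm above its underside) of the black finned heat sink, 50 x 40 x 22 mm (x, y, z), top of the stack, loose on the board; about 90 g. x axis along the long side and the fins; the outer faces at +-y are flat.
- board_mid (a point): Centre (7 mm above its underside) of the green circuit board on its white plastic carrier, together 70 x 50 x 14 mm (x, y, z), middle of the stack, loose on the housing; small components only on its ends, 3 mm tall; about 70 g. x axis along the long side.
- housing_mid (a point): Centre (13 mm above its underside) of the red closed metal housing, 84 x 60 x 26 mm (x, y, z), bottom of the stack, standing on the blue cloth-like work mat (fixed, 2 mm thick); about 160 g. x axis along the long side.
- capacitor_mid (a point): Centre (35 mm above its underside) of the tall orange capacitor, an upright cylinder 34 mm in diameter and 70 mm tall with a silver top, standing on the work mat about 120 mm beside the stack; about 90 g. z axis up.
- nest_heatsink: Nest for the heat sink in the kit tray (fixed): white plate 108 x 120 x 6 mm, in its middle a black rectangle 62 x 52 mm (the part plus 6 mm all round). Origin: centre of the plate's underside; the part rests on its top, 6 mm higher. x axis: along the long side. Across the two short ends stand grey kerbs 5 mm tall, inner faces 31 mm from the middle; long sides open. Nests lie 112 mm (x) and 124 mm (y) apart.
- nest_board: Nest for the circuit board in the kit tray (fixed): white plate 108 x 120 x 6 mm, in its middle a green rectangle 82 x 62 mm (the part plus 6 mm all round). Origin: centre of the plate's underside; the part rests on its top, 6 mm higher. x axis: along the long side. Across the two short ends stand grey kerbs 5 mm tall, inner faces 41 mm from the middle; long sides open. Nests lie 112 mm (x) and 124 mm (y) apart.
- nest_housing: Nest for the housing in the kit tray (fixed): white plate 108 x 120 x 6 mm, in its middle a red rectangle 96 x 72 mm (the part plus 6 mm all round). Origin: centre of the plate's underside; the part rests on its top, 6 mm higher. x axis: along the long side. Across the two short ends stand grey kerbs 5 mm tall, inner faces 48 mm from the middle; long sides open. Nests lie 112 mm (x) and 124 mm (y) apart.
- nest_capacitor: Nest for the capacitor in the kit tray (fixed): a flat white plate 108 x 120 x 6 mm with an orange disc 50 mm in diameter in its middle, ringed by a grey kerb 4 mm thick, 5 mm above the plate. Origin: centre of the underside of the plate, at z = 3 mm; the capacitor rests on the plate's top, 6 mm above the origin.
- jar_mid (a point): Bystander: centre of the small amber jar with a white cap, 28 mm in diameter, 30 mm tall, standing loose near the mat's edge on the robot's side. To be left alone.
- tweezers_mid (a point): Bystander: centre of the steel tweezers, 120 mm long, 6 mm thick, lying loose near the mat's far edge. To be left alone.
Mind the look-alikes: they are no part of the job. Leave any turquoise look-alike of the part that bears board_mid alone. Of the things that look like the part that bears capacitor_mid, the larger one is meant.

How it is judged (in metres and radians):
On the way, in this order (a step that is already met when the one before it is completed fails the run):
1. the heat sink is in its nest (horizontal distance between heatsink_mid and nest_heatsink below 0.011 m and z of heatsink_mid in the frame of nest_heatsink between 0.013 and 0.02 m and angle between heatsink_mid's own z axis and vertical below 0.1 rad and linear speed of heatsink below 0.03 m/s and angle between the x axis of heatsink_mid and the x axis of nest_heatsink, either way round below 0.3 rad), for 0.2 s.
2. then the circuit board is in its nest (horizontal distance between board_mid and nest_board below 0.011 m and z of board_mid in the frame of nest_board between 0.009 and 0.016 m and angle between board_mid's own z axis and vertical below 0.1 rad and linear speed of board below 0.03 m/s and angle between the x axis of board_mid and the x axis of nest_board, either way round below 0.3 rad), for 0.2 s.
3. then the housing is in its nest (horizontal distance between housing_mid and nest_housing below 0.011 m and z of housing_mid in the frame of nest_housing between 0.015 and 0.022 m and angle between housing_mid's own z axis and vertical below 0.1 rad and linear speed of housing below 0.03 m/s and angle between the x axis of housing_mid and the x axis of nest_housing, either way round below 0.3 rad), for 0.2 s.
4. last, the capacitor is in its nest (horizontal distance between capacitor_mid and nest_capacitor below 0.011 m and z of capacitor_mid in the frame of nest_capacitor between 0.037 and 0.044 m and angle between capacitor_mid's own z axis and vertical below 0.1 rad and linear speed of capacitor below 0.03 m/s), for 0.2 s.
At the end, for the whole second after the job is handed in: All four parts rest on the plates of their own nests, centred within 11 mm, within 3 mm of the resting height, upright within 0.1 rad and still; heat sink, board and housing with their long side along the nest's within 0.3 rad (all of step 1 and all of step 2 and all of step 3 and all of step 4); the robot touches nothing.
It fails at once if a part was dropped into or slammed onto its nest (faster than 0.65 m/s within 30 mm of its resting height) ((horizontal distance between heatsink_mid and nest_heatsink below 0.04 m and z of heatsink_mid in the frame of nest_heatsink below 0.047 m and linear speed of heatsink above 0.65 m/s) or (horizontal distance between board_mid and nest_board below 0.04 m and z of board_mid in the frame of nest_board below 0.043 m and linear speed of board above 0.65 m/s) or (horizontal distance between housing_mid and nest_housing below 0.04 m and z of housing_mid in the frame of nest_housing below 0.049 m and linear speed of housing above 0.65 m/s) or (horizontal distance between capacitor_mid and nest_capacitor below 0.04 m and z of capacitor_mid in the frame of nest_capacitor below 0.071 m and linear speed of capacitor above 0.65 m/s)).
It fails at once if the jar or the tweezers were moved by more than 30 mm (distance of any of jar_mid, tweezers_mid from where it was at the start of the episode above 0.03 m).
It also fails if it takes over 117 s, if anything falls off the work surface, if the arm or the gripper's body presses on something with over 40 N, if the wrist force passes 120 N, or if a joint passes its speed limit or range.

## Working session

There is one attempt and no reset: what is moved stays moved. The work goes in short steps, Python scripts to look and compute and a shell command to move; the robot and the scene stay as the last step left them, time stands still between calls to the robot, and variables do not carry over. Pictures are saved under pics/ and viewed, at most 14 in all, crops included, and the job is handed in when it is done.

```bash
mkdir -p pics; python3 - <<'E'
from plant import r
import cv2,numpy as np
for n in("top","side"):
    cv2.imwrite(f"pics/{n}0.png",r.capture(n)[:,:,::-1]); p=r.camera_params(n); print(n,p, -np.array(p["R"]).T@np.array(p["t"]))
s=r.get_state();print(s)
E
```

```text
top {'fx': 588.3316146673988, 'fy': 588.3316146673988, 'cx': 321.26236876050547, 'cy': 237.27693373654984, 'dist_coeffs': array([-0.02550203,  0.        ,  0.        ,  0.        ,  0.        ]), 'R': array([[ 0.01010874, -0.99993873, -0.00451184],
       [-0.97109684, -0.00874091, -0.23852573],
       [ 0.23847168,  0.00679263, -0.9711257 ]]), 't': array([-0.0589532 ,  0.55171863,  0.91774083])} [ 0.31751296 -0.06036093  1.0225748 ]
side {'fx': 468.84240587696104, 'fy': 468.84240587696104, 'cx': 326.08439358648224, 'cy': 243.08242612074565, 'dist_coeffs': array([-0.06417281,  0.        ,  0.        ,  0.        ,  0.        ]), 'R': array([[ 0.9728122 , -0.23076525,  0.01959125],
       [-0.14645123, -0.67849263, -0.71986095],
       [ 0.17941141,  0.69742035, -0.69384177]]), 't': array([-0.53078306,  0.0738446 ,  0.96286032])} [ 0.35441875 -0.74390166  0.73162925]
{'time_s': 0.1, 'joints': array([ 8.45164840e+01,  2.05851103e+01,  6.39400635e-01, -1.78023194e-02,
       -7.01354501e+01, -1.65070166e+01]), 'qd': array([ 0.05773392, -0.07233228,  0.1230242 ,  0.03949567,  0.00426012,
        0.07054954]), 'joint_torque': array([-1.49610947e-03, -5.84163666e+01,  2.93752867e+01,  7.01557696e+00,
        1.02019671e-02, -4.32470904e-05]), 'tcp_pos': array([0.25269193, 0.625726  , 0.40384392]), 'eef_rot': array([ 1.79917430e+02, -7.01565638e-03, -2.19965885e+01]), 'contact_force': array([0.50423991, 0.29421299, 0.29032653]), 'moment': array([-0.02979969,  0.03954153,  0.04869448]), 'gripper_force': 0.0, 'gripper_width': 0.08764905889419047}
```

View pics/top0.png

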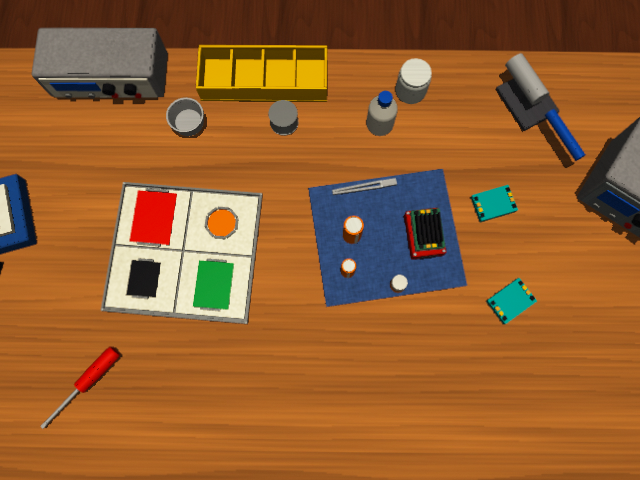

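View pics/side0.png

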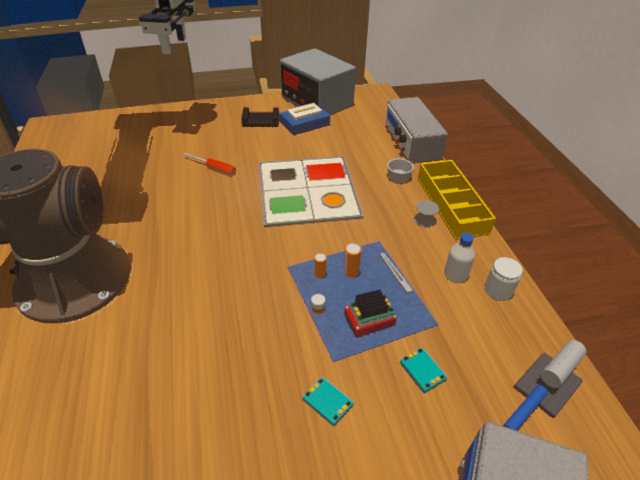

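Top view: the stack is at about (427,233), the large capacitor at (353,228) with a smaller look-alike at (348,267), and the jar at (399,283). The nests are red (153,217), orange (222,222), black (144,279) and green (213,284). Next I'll measure the nests by colour and zoom in on the stack.

```bash
cat > h.py <<'E'
from plant import r
import cv2,numpy as np
def ray(n,uv,z):
    p=r.camera_params(n);K=np.array([[p["fx"],0,p["cx"]],[0,p["fy"],p["cy"]],[0,0,1]])
    q=cv2.undistortPoints(np.array(uv,float).reshape(-1,1,2),K,p["dist_coeffs"]).reshape(-1,2)
    R=np.array(p["R"]);c=-R.T@p["t"];d=np.c_[q,np.ones(len(q))]@R
    return c+d*((z-c[2])/d[:,2])[:,None]
def proj(n,X):
    p=r.camera_params(n);K=np.array([[p["fx"],0,p["cx"]],[0,p["fy"],p["cy"]],[0,0,1]])
    return cv2.projectPoints(np.array(X,float).reshape(-1,1,3),cv2.Rodrigues(p["R"])[0],p["t"],K,p["dist_coeffs"])[0].reshape(-1,2)
def rect(n,mask,z):
    c=max(cv2.findContours(mask.astype(np.uint8),cv2.RETR_EXTERNAL,cv2.CHAIN_APPROX_NONE)[0],key=cv2.contourArea)
    P=ray(n,c.reshape(-1,2),z)[:,:2]
    (x,y),(w,h),a=cv2.minAreaRect((P*1000).astype(np.float32))
    if w<h: a-=90;w,h=h,w
    return np.round([x/1000,y/1000,w,h,(a+90)%180-90],4)
def spans(im,win):
    m=np.zeros(im.shape[:2],bool);m[win[1]:win[3],win[0]:win[2]]=1
    R,G,B=[im[:,:,i].astype(int) for i in range(3)]
    return m,R,G,B
E
python3 - <<'E'
from h import *
for n,W in(("top",dict(red=(125,188,180,248),orange=(200,203,245,242),black=(122,255,165,302),green=(188,255,238,315))),
           ("side",dict(red=(300,158,350,184),orange=(316,188,350,212),black=(266,164,300,184),green=(265,190,312,216)))):
    im=cv2.imread(f"pics/{n}0.png")[:,:,::-1]
    for k,w in W.items():
        m,R,G,B=spans(im,w)
        c=dict(red=(R>130)&(G<80),orange=(R>150)&(G<170)&(B<80),black=R+G+B<200,green=(G>R+40)&(G>B+40))[k]
        print(n,k,rect(n,m&c,.009))
t=cv2.imread("pics/top0.png")[195:275,385:465]; s=cv2.imread("pics/side0.png")[280:345,335:405]
t=cv2.resize(t,(480,480),interpolation=cv2.INTER_CUBIC);s=cv2.resize(s,(320,480*65*320//(70*480*320//320) if 0 else 297),interpolation=cv2.INTER_CUBIC)
o=np.zeros((480,800,3),np.uint8);o[:,:480]=t;o[:297,480:]=s
cv2.imwrite("pics/c1.png",o)
E
```

```text
top red [ 0.6014  0.2489 95.2798 70.8363 -4.4425]
top orange [ 0.592   0.1258 48.6779 48.0168 84.0278]
top black [ 0.4897  0.2571 63.9322 51.5121 -4.1029]
top green [ 0.4805  0.1344 82.0852 62.0695 -4.3763]
side red [ 0.6032  0.2504 94.0178 65.2986 -4.0617]
side orange [  0.5948   0.1293  46.8426  43.2158 -11.8881]
side black [0.4649 0.2794 0.     0.     0.    ]
side green [ 0.4808  0.1352 79.4304 56.4278 -4.6587]
```

View pics/c1.png

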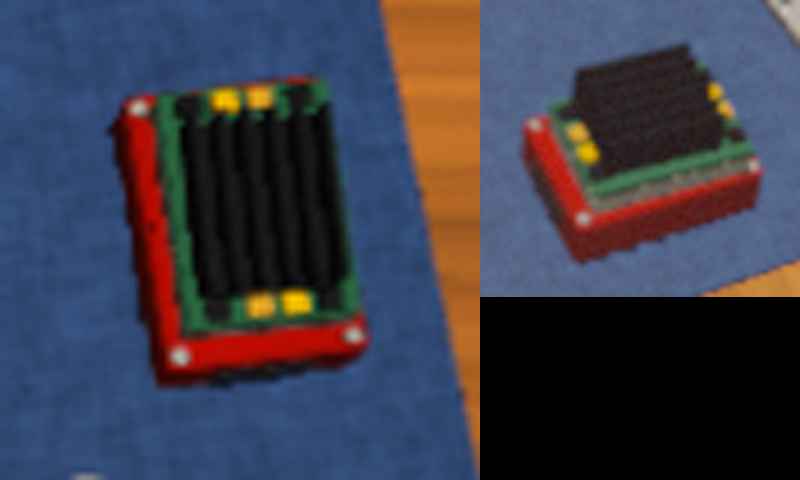

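The crop shows the heat sink on the green board with its carrier, set off-centre on the red housing; the long sides run at about 7° yaw. Next I fit rectangles to the corners picked in this crop.

```bash
cat >> h.py <<'E'
def plan(x,y,z,yaw,pos=None):
    "shift/turn in tool axes from the current pose to TCP x,y,z with tool down, tool-x yaw"
    from scipy.spatial.transform import Rotation as Ro
    s=r.get_state();A=Ro.from_euler("xyz",s["eef_rot"],degrees=True);B=Ro.from_euler("xyz",[180,0,yaw],degrees=True)
    d=A.inv().apply(np.array([x,y,z])-s["tcp_pos"]);t=(A.inv()*B).as_rotvec(degrees=True)
    print("t",round(s["time_s"],1),"move",d.round(4),"turn",t.round(2),"tcp",s["tcp_pos"].round(4),s["eef_rot"].round(1),"w",round(s["gripper_width"],4))
E
python3 - <<'E'
from h import *
from scipy.optimize import least_squares
C=dict(hs=(.064,50,40,[(183,118),(325,110),(345,288),(205,298)]),board=(.042,70,50,[(160,95),(325,80),(360,318),(185,333)]),
 housing=(.028,84,60,[(122,100),(322,78),(366,347),(158,376)]))
for k,(z,L,W,p) in C.items():
    P=ray("top",np.array(p)/6+[385-.4,195-.4],z)[:,:2]
    l=np.array([[1,1],[1,-1],[-1,-1],[-1,1]])*[L/2000,W/2000]
    f=lambda q:(l@np.array([[np.cos(q[2]),np.sin(q[2])],[-np.sin(q[2]),np.cos(q[2])]])+q[:2]-P).ravel()
    s=least_squares(f,[*P.mean(0),.1]);print(k,s.x[:2].round(4),np.degrees(s.x[2]).round(1),(s.fun*1000).round(1))
for n,w in(("top",(335,208,372,250)),("side",(340,238,366,282))):
    im=cv2.imread(f"pics/{n}0.png")[:,:,::-1];m,R,G,B=spans(im,w)
    print(n,"cap",rect(n,m&(R>150)&(G>140)&(B>120),.072))
plan(.5,-.2,.30,7)
E
```

```text
hs [ 0.5699 -0.2344] 4.5 [-1.2 -0.3 -0.8  0.   1.  -0.2  1.1  0.5]
board [ 0.5749 -0.2363] 5.3 [-0.2  1.  -0.6 -0.8  0.3  0.   0.5 -0.2]
housing [ 0.573  -0.2342] 6.8 [ 0.9  0.8  0.8  0.2 -1.8 -0.1  0.1 -0.8]
top cap [  0.5733  -0.107   25.8052  25.2573 -62.3403]
side cap [  0.5734  -0.1071  26.2677  26.1781 -15.0954]
t 0.1 move [0.5386 0.6728 0.1049] turn [ 8.0e-02  1.0e-02 -2.9e+01] tcp [0.2527 0.6257 0.4038] [179.9  -0.  -22. ] w 0.0876
```

```bash
python3 -m pendant '[[[0.57,0.65,0,0,0,-27,1],[0.57,0.65,0,0,0,-27,1],[0.57,0.65,0,0,0,-27,1],[0.57,0.65,0,0,0,-27,1],[0.57,0.65,0,0,0,-27,1]]]' 25
python3 -c "from h import *;plan(.570,-.2345,.40,5)"
```

```text
time_s: 0.6
tcp_pos: [0.3354, 0.3878, 0.4044]
eef_rot: [180.0, 0.0, 5.1]
contact_force: [0.2, -0.0, 0.1]
gripper_width: 0.0876
gripper_force: 0.0
t 0.6 move [0.1785 0.6406 0.0046] turn [0.03 0.01 0.09] tcp [0.3354 0.3878 0.4044] [180.    0.    5.1] w 0.0876
```

```bash
python3 -m pendant '[[[0.178,0.64,0,0,0,0,1],[0.178,0.64,0,0,0,0,1],[0.178,0.64,0,0,0,0,1],[0.178,0.64,0,0,0,0,1],[0.178,0.64,0,0,0,0,1]]]'
python3 -c "from h import *;plan(.570,-.2345,.40,5)"
```

```text
time_s: 1.1
tcp_pos: [0.423, 0.1537, 0.4048]
eef_rot: [-180.0, -0.0, 5.0]
contact_force: [0.7, 0.6, -0.3]
gripper_width: 0.0877
gripper_force: 0.0
t 1.1 move [0.1123 0.3997 0.0047] turn [-0.02 -0.02  0.05] tcp [0.423  0.1537 0.4048] [-180.   -0.    5.] w 0.0877
```

```bash
python3 -m pendant '[[[0.112,0.40,0.08,0,0,0,1],[0.112,0.40,0.08,0,0,0,1],[0.112,0.40,0.08,0,0,0,1],[0.112,0.40,0.08,0,0,0,1],[0.112,0.40,0.08,0,0,0,1]]]'
python3 -c "from h import *;plan(.570,-.2345,.30,5)"
```

```text
time_s: 1.6
tcp_pos: [0.5097, -0.076, 0.357]
eef_rot: [-180.0, -0.0, 5.0]
contact_force: [1.7, 0.6, 0.6]
gripper_width: 0.0877
gripper_force: 0.0
t 1.6 move [0.0462 0.1631 0.057 ] turn [-0.01 -0.01  0.01] tcp [ 0.5097 -0.076   0.357 ] [-180.   -0.    5.] w 0.0877
```

```bash
python3 -m pendant '[[[0.046,0.163,0.057,0,0,0,1],[0.046,0.163,0.057,0,0,0,1],[0.046,0.163,0.057,0,0,0,1],[0.046,0.163,0.057,0,0,0,1],[0.046,0.163,0.057,0,0,0,1]]]'
python3 - <<'E'
from h import *
plan(.570,-.2345,.223,5)
cv2.imwrite("pics/c2.png",cv2.resize(np.hstack([r.capture("top")[160:300,360:500],r.capture("side")[240:380,300:440]])[:,:,::-1],(800,400),interpolation=cv2.INTER_CUBIC))
plan(.570,-.2345,.223,5)
E
```

```text
time_s: 2.1
tcp_pos: [0.5697, -0.2354, 0.2974]
eef_rot: [-180.0, 0.2, 4.8]
contact_force: [-1.2, 1.5, -0.7]
gripper_width: 0.0877
gripper_force: 0.0
t 2.1 move [ 0.0007 -0.0008  0.0744] turn [-0.04  0.24 -0.21] tcp [ 0.5697 -0.2354  0.2974] [-180.     0.2    4.8] w 0.0877
t 2.2 move [0.0007 0.0016 0.0763] turn [-0.03  0.12 -0.09] tcp [ 0.5693 -0.2329  0.2993] [-1.8e+02  1.0e-01  4.9e+00] w 0.0878
```

View pics/c2.png

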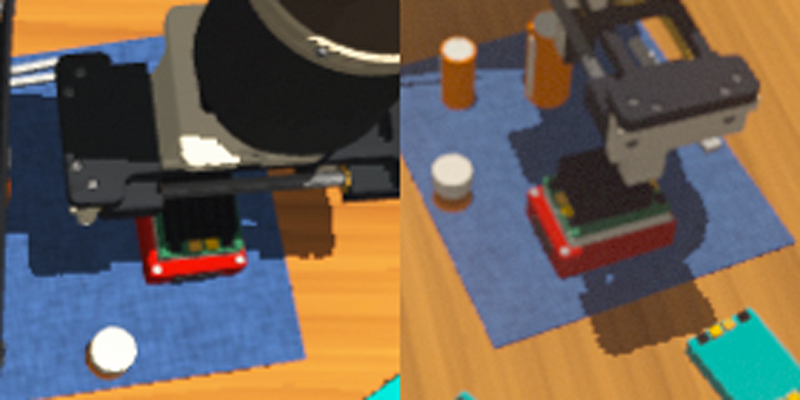

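The gripper stands over the stack, with the fingers straddling the heat sink and clear of the capacitor. I'll descend and grip.

```bash
python3 -m pendant '[[[0,0,0.04,0,0,0,1],[0,0,0.065,0,0,0,1],[0,0,0.073,0,0,0,1],[0,0,0.073,0,0,0,1],[0,0,0.073,0,0,0,-1]]]' 15
python3 -m pendant '[[[0,0,0,0,0,0,-1],[0,0,0,0,0,0,-1],[0,0,0,0,0,0,-1],[0,0,0,0,0,0,-1],[0,0,0,0,0,0,-1]]]'
```

```text
time_s: 2.7
tcp_pos: [0.5703, -0.2318, 0.2289]
eef_rot: [180.0, -0.1, 5.1]
contact_force: [0.1, 0.5, 0.6]
gripper_width: 0.0839
gripper_force: 0.0
time_s: 3.2
tcp_pos: [0.5697, -0.2324, 0.2276]
eef_rot: [180.0, -0.0, 5.0]
contact_force: [-0.2, -1.1, 0.2]
gripper_width: 0.0454
gripper_force: 0.5
```

```bash
python3 -m pendant '[[[0,0,0,0,0,0,-1],[0,0,0,0,0,0,-1],[0,0,0,0,0,0,-1],[0,0,0,0,0,0,-1]]]'
python3 -c "from h import *;plan(.4898,.2575,.33,-4.3)"
```

```text
time_s: 3.6
tcp_pos: [0.5697, -0.2325, 0.2276]
eef_rot: [180.0, -0.0, 5.0]
contact_force: [0.0, -1.9, 3.2]
gripper_width: 0.0394
gripper_force: 15.0
t 3.6 move [-0.0368 -0.495  -0.1026] turn [ 0.02 -0.01  9.32] tcp [ 0.5697 -0.2325  0.2276] [180.  -0.   5.] w 0.0394
```

```bash
python3 -m pendant '[[[0,0,-0.02,0,0,0,-1],[0,0,-0.06,0,0,0,-1],[0,0,-0.10,0,0,0,-1],[0,-0.045,-0.10,0,0,2,-1],[0,-0.09,-0.10,0,0,4,-1]]]'
python3 -m pendant '[[[-0.036,-0.40,0,0,0,5.3,-1],[-0.036,-0.40,0,0,0,5.3,-1],[-0.036,-0.40,0,0,0,5.3,-1],[-0.036,-0.40,0,0,0,5.3,-1],[-0.036,-0.40,0,0,0,5.3,-1]]]'
python3 -c "from h import *;plan(.4898,.2575,.30,-4.3)"
```

```text
time_s: 4.1
tcp_pos: [0.5615, -0.1423, 0.3282]
eef_rot: [-180.0, -0.1, 0.8]
contact_force: [1.2, 1.0, -1.7]
gripper_width: 0.0397
gripper_force: 15.0
time_s: 4.6
tcp_pos: [0.534, 0.1079, 0.3271]
eef_rot: [-180.0, 0.0, -4.3]
contact_force: [1.8, 0.4, -0.9]
gripper_width: 0.0398
gripper_force: 15.0
t 4.6 move [-0.0553 -0.1459  0.0272] turn [-0.01  0.04  0.01] tcp [0.534  0.1079 0.3271] [-180.     0.    -4.3] w 0.0398
```

```bash
python3 -m pendant '[[[-0.055,-0.146,0.027,0,0,0,-1],[-0.055,-0.146,0.027,0,0,0,-1],[-0.055,-0.146,0.027,0,0,0,-1],[-0.055,-0.146,0.027,0,0,0,-1],[-0.055,-0.146,0.027,0,0,0,-1]]]'
python3 - <<'E'
from h import *
cv2.imwrite("pics/c3.png",cv2.resize(np.hstack([r.capture("top")[200:340,70:210],r.capture("side")[100:240,230:370]])[:,:,::-1],(800,400),interpolation=cv2.INTER_CUBIC))
plan(.4898,.2575,.1955,-4.3)
E
```

```text
time_s: 5.1
tcp_pos: [0.4901, 0.2573, 0.2995]
eef_rot: [179.9, 0.1, -4.1]
contact_force: [1.0, 0.0, -1.3]
gripper_width: 0.04
gripper_force: 15.0
t 5.2 move [-0.0011 -0.0021  0.1045] turn [0.04 0.05 0.03] tcp [0.4908 0.2554 0.3   ] [180.    0.   -4.3] w 0.04
```

View pics/c3.png

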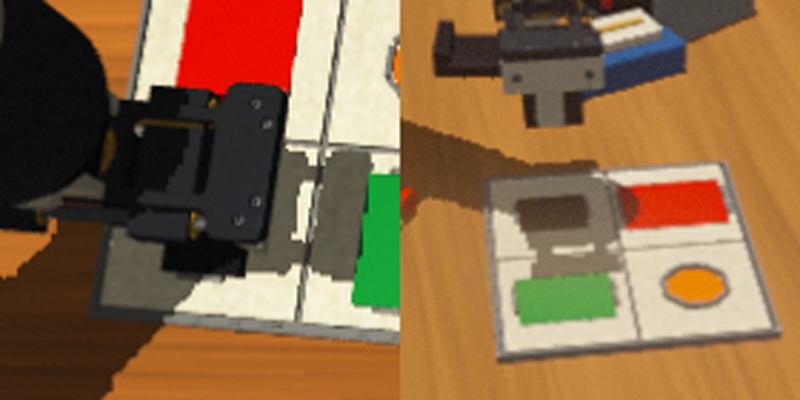

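The heat sink is held level above the tray, over the black outline; I'll lower it.

```bash
python3 -m pendant '[[[-0.001,-0.002,0.04,0,0,0,-1],[-0.001,-0.002,0.075,0,0,0,-1],[-0.001,-0.002,0.09,0,0,0,-1],[-0.001,-0.002,0.099,0,0,0,-1],[-0.001,-0.002,0.1045,0,0,0,-1]]]'
python3 -m pendant '[[[0,0,0.0005,0,0,0,-1],[0,0,0.001,0,0,0,-1],[0,0,0.001,0,0,0,-1]]]'
```

```text
time_s: 5.7
tcp_pos: [0.4907, 0.2567, 0.1956]
eef_rot: [180.0, 0.0, -4.4]
contact_force: [-0.0, -0.6, -1.0]
gripper_width: 0.0399
gripper_force: 15.0
time_s: 6.0
tcp_pos: [0.4905, 0.2579, 0.1958]
eef_rot: [-179.9, -0.1, -4.3]
contact_force: [-0.2, -0.8, -0.8]
gripper_width: 0.0399
gripper_force: 15.0
```

```bash
python3 -m pendant '[[[0,0,0.001,0,0,0,-1],[0,0,0.002,0,0,0,-1],[0,0,0.002,0,0,0,-1]]]'; python3 -m pendant '[[[0,0,0.0005,0,0,0,-1],[0,0,0.001,0,0,0,-1],[0,0,0.001,0,0,0,-1]]]'
```

```text
time_s: 6.3
tcp_pos: [0.4904, 0.258, 0.1945]
eef_rot: [-179.9, -0.1, -4.2]
contact_force: [-4.4, -0.8, 12.7]
gripper_width: 0.04
gripper_force: 15.0
time_s: 6.6
tcp_pos: [0.4904, 0.258, 0.1943]
eef_rot: [-179.9, -0.1, -4.2]
contact_force: [-6.7, -3.4, 19.9]
gripper_width: 0.0402
gripper_force: 15.0
```

Contact made: set down. I'll open and rise.

```bash
python3 -m pendant '[[[0,0,-0.001,0,0,0,-0.2],[0,0,-0.001,0,0,0,0.2],[0,0,-0.001,0,0,0,0.5],[0,0,-0.001,0,0,0,0.8],[0,0,-0.001,0,0,0,1]]]'
python3 -m pendant '[[[0,0,0,0,0,0,1],[0,0,-0.03,0,0,0,1],[0,0,-0.07,0,0,0,1],[0,0,-0.11,0,0,0,1],[0,0,-0.11,0,0,0,1]]]'
python3 -c "from h import *;plan(.574,-.2355,.30,5.5)"
```

```text
time_s: 7.1
tcp_pos: [0.4902, 0.2577, 0.1927]
eef_rot: [180.0, 0.0, -4.3]
contact_force: [0.4, 0.0, -0.2]
gripper_width: 0.0663
gripper_force: 0.0
time_s: 7.6
tcp_pos: [0.4917, 0.2589, 0.3085]
eef_rot: [-179.6, -0.4, -4.2]
contact_force: [0.5, 0.2, 0.7]
gripper_width: 0.0875
gripper_force: 0.0
t 7.6 move [0.1185 0.487  0.0062] turn [-0.33 -0.42 -9.72] tcp [0.4917 0.2589 0.3085] [-179.6   -0.4   -4.2] w 0.0875
```

```bash
python3 -m pendant '[[[0.118,0.487,0,0,0,-9.7,1],[0.118,0.487,0,0,0,-9.7,1],[0.118,0.487,0,0,0,-9.7,1],[0.118,0.487,0,0,0,-9.7,1],[0.118,0.487,0,0,0,-9.7,1]]]'
python3 - <<'E'
from h import *
o=[r.capture("top")[:,:,::-1],r.capture("side")[:,:,::-1]]
for i,n in enumerate(("top","side")): cv2.imwrite(f"pics/{n}1.png",o[i])
t=cv2.resize(o[0][195:275,385:465],(480,480),interpolation=cv2.INTER_CUBIC)
b=cv2.resize(o[0][240:320,110:190],(320,320),interpolation=cv2.INTER_CUBIC)
c=np.zeros((480,800,3),np.uint8);c[:,:480]=t;c[:320,480:]=b
cv2.imwrite("pics/c4.png",c)
plan(.574,-.2355,.30,5.5)
E
```

```text
time_s: 8.1
tcp_pos: [0.5303, 0.011, 0.3027]
eef_rot: [-180.0, -0.0, 5.4]
contact_force: [1.8, 0.1, 0.4]
gripper_width: 0.0877
gripper_force: 0.0
t 8.2 move [0.0218 0.2465 0.0024] turn [ 0.03  0.07 -0.4 ] tcp [0.5304 0.0081 0.3023] [1.8e+02 1.0e-01 5.1e+00] w 0.0875
```

View pics/c4.png

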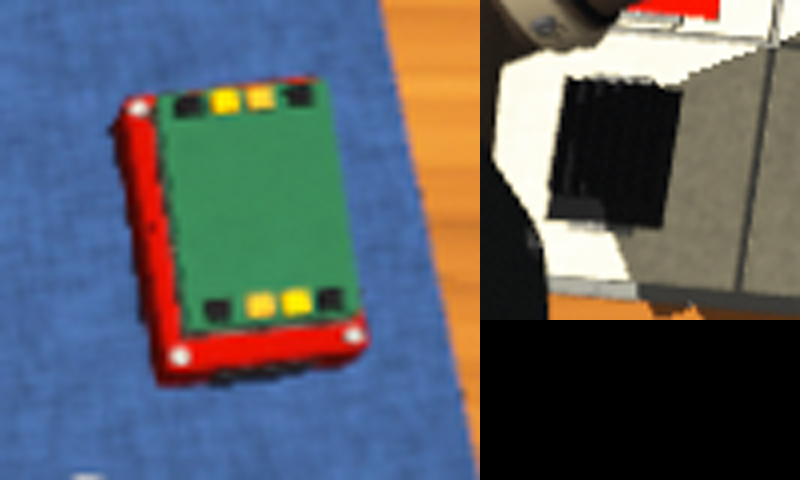

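The board is undisturbed on the housing, with its corners where they were measured before. The heat sink sits centred on the black nest. Now for the board.

```bash
python3 -m pendant '[[[0.022,0.2465,0,0,0,-0.6,1],[0.022,0.2465,0,0,0,-0.6,1],[0.022,0.2465,0,0,0,-0.6,1],[0.022,0.2465,0,0,0,-0.6,1],[0.022,0.2465,0,0,0,-0.6,1]]]'
python3 -m pendant '[[[0.00,0,0.03,0,0,0,1],[0.00,0,0.06,0,0,0,1],[0.00,0,0.06,0,0,0,1]]]'
python3 -c "from h import *;plan(.575,-.236,.209,6)"
```

```text
time_s: 8.7
tcp_pos: [0.5759, -0.2322, 0.3024]
eef_rot: [-180.0, 0.0, 6.0]
contact_force: [0.6, 1.1, 0.8]
gripper_width: 0.0878
gripper_force: 0.0
time_s: 9.0
tcp_pos: [0.5737, -0.2304, 0.2383]
eef_rot: [-179.9, 0.4, 5.9]
contact_force: [-0.5, 0.8, 0.1]
gripper_width: 0.0877
gripper_force: 0.0
t 9.0 move [0.0009 0.0057 0.0293] turn [-0.14  0.44 -0.09] tcp [ 0.5737 -0.2304  0.2383] [-179.9    0.4    5.9] w 0.0877
```

```bash
python3 -m pendant '[[[0.001,0.005,0.005,0,0,0,1],[0.001,0.005,0.02,0,0,0,1],[0.001,0.005,0.029,0,0,0,1],[0.001,0.005,0.029,0,0,0,1],[0.001,0.005,0.029,0,0,0,1]]]'
python3 -c "from h import *;plan(.575,-.236,.209,6)"
python3 -m pendant '[[[0,0,0,0,0,0,-1],[0,0,0,0,0,0,-1],[0,0,0,0,0,0,-1],[0,0,0,0,0,0,-1],[0,0,0,0,0,0,-1]]]'
python3 -m pendant '[[[0,0,0,0,0,0,-1],[0,0,0,0,0,0,-1],[0,0,0,0,0,0,-1]]]'
python3 -c "from h import *;plan(.4805,.1345,.30,-4.3)"
```

```text
time_s: 9.5
tcp_pos: [0.5776, -0.2352, 0.2147]
eef_rot: [180.0, -0.0, 6.0]
contact_force: [0.5, -0.6, 0.3]
gripper_width: 0.0879
gripper_force: 0.0
t 9.5 move [-0.0027  0.0005  0.0057] turn [ 0.02 -0.05  0.05] tcp [ 0.5776 -0.2352  0.2147] [180.  -0.   6.] w 0.0879
time_s: 10.0
tcp_pos: [0.5772, -0.2353, 0.214]
eef_rot: [180.0, -0.0, 6.0]
contact_force: [0.2, 0.7, 0.4]
gripper_width: 0.0537
gripper_force: 0.0
time_s: 10.3
tcp_pos: [0.5772, -0.2353, 0.214]
eef_rot: [180.0, -0.0, 6.0]
contact_force: [-0.5, -0.5, 0.5]
gripper_width: 0.0501
gripper_force: 15.0
t 10.3 move [-0.0574 -0.3779 -0.0861] turn [ 0.   -0.   10.31] tcp [ 0.5772 -0.2353  0.214 ] [180.  -0.   6.] w 0.0501
```

The tips are 5 mm higher than intended, so I'll regrip lower.

```bash
python3 -m pendant '[[[0,0,0,0,0,0,0.4],[0,0,0,0,0,0,0.4],[-0.002,0,0.0,0,0,0,0.4],[-0.002,0,0.0025,0,0,0,0.4],[-0.002,0,0.0045,0,0,0,0.4]]]' 15
python3 -m pendant '[[[0,0,0,0,0,0,0.4],[0,0,0,0,0,0,-1],[0,0,0,0,0,0,-1],[0,0,0,0,0,0,-1],[0,0,0,0,0,0,-1]]]'
python3 -m pendant '[[[0,0,0,0,0,0,-1],[0,0,0,0,0,0,-1],[0,0,0,0,0,0,-1]]]'
python3 -c "from h import *;plan(.4805,.1345,.30,-4.3)"
```

```text
time_s: 10.8
tcp_pos: [0.575, -0.2355, 0.2092]
eef_rot: [-180.0, 0.0, 6.0]
contact_force: [-0.4, -0.8, -0.0]
gripper_width: 0.0613
gripper_force: 0.0
time_s: 11.3
tcp_pos: [0.5752, -0.2355, 0.2094]
eef_rot: [-180.0, -0.0, 6.0]
contact_force: [-0.7, 0.3, -1.5]
gripper_width: 0.0497
gripper_force: 15.0
time_s: 11.6
tcp_pos: [0.5752, -0.2355, 0.2094]
eef_rot: [180.0, -0.0, 6.0]
contact_force: [0.0, 0.5, 0.0]
gripper_width: 0.0499
gripper_force: 15.0
t 11.6 move [-0.0554 -0.3779 -0.0906] turn [ 0.   -0.   10.32] tcp [ 0.5752 -0.2355  0.2094] [180.  -0.   6.] w 0.0499
```

```bash
python3 -m pendant '[[[0,0,-0.02,0,0,0,-1],[0,0,-0.055,0,0,0,-1],[0,0,-0.095,0,0,0,-1],[-0.006,-0.04,-0.10,0,0,4,-1],[-0.012,-0.085,-0.10,0,0,8,-1]]]'
python3 -c "from h import *;plan(.4805,.1345,.30,-4.3)"
```

```text
time_s: 12.1
tcp_pos: [0.5545, -0.1524, 0.3111]
eef_rot: [-180.0, -0.2, -2.3]
contact_force: [0.8, 1.4, -1.5]
gripper_width: 0.0498
gripper_force: 15.0
t 12.1 move [-0.0855 -0.2837  0.0109] turn [-0.01 -0.21  2.  ] tcp [ 0.5545 -0.1524  0.3111] [-180.    -0.2   -2.3] w 0.0498
```

```bash
python3 -m pendant '[[[-0.085,-0.29,0,0,0,2.3,-1],[-0.085,-0.29,0,0,0,2.3,-1],[-0.085,-0.29,0,0,0,2.3,-1],[-0.085,-0.29,0,0,0,2.3,-1],[-0.085,-0.29,0,0,0,2.3,-1]]]'
python3 -c "from h import *;plan(.4805,.1345,.23,-4.3)"
```

```text
time_s: 12.6
tcp_pos: [0.4914, 0.0916, 0.3097]
eef_rot: [-180.0, -0.0, -4.3]
contact_force: [1.3, 0.4, -0.4]
gripper_width: 0.05
gripper_force: 15.0
t 12.6 move [-0.0142 -0.0419  0.0797] turn [-0.02 -0.03  0.01] tcp [0.4914 0.0916 0.3097] [-180.    -0.    -4.3] w 0.05
```

```bash
python3 -m pendant '[[[-0.014,-0.042,0.0,0,0,0,-1],[-0.014,-0.042,0.03,0,0,0,-1],[-0.014,-0.042,0.06,0,0,0,-1],[-0.014,-0.042,0.08,0,0,0,-1],[-0.014,-0.042,0.08,0,0,0,-1]]]'
python3 -m pendant '[[[0,0,0,0,0,0,-1],[0,0,0,0,0,0,-1]]]'
python3 - <<'E'
from h import *
cv2.imwrite("pics/c5.png",cv2.resize(np.hstack([r.capture("top")[220:360,130:270],r.capture("side")[100:240,230:370]])[:,:,::-1],(800,400),interpolation=cv2.INTER_CUBIC))
plan(.4805,.1345,.1904,-4.3)
E
```

```text
time_s: 13.1
tcp_pos: [0.4804, 0.1324, 0.227]
eef_rot: [179.8, 0.2, -4.3]
contact_force: [-0.1, -0.1, -0.0]
gripper_width: 0.0496
gripper_force: 15.0
time_s: 13.3
tcp_pos: [0.4821, 0.1331, 0.2306]
eef_rot: [-179.9, -0.1, -4.3]
contact_force: [0.7, 0.5, -0.6]
gripper_width: 0.0496
gripper_force: 15.0
t 13.4 move [-0.0017 -0.0014  0.0402] turn [-0.08 -0.1  -0.  ] tcp [0.482  0.133  0.2306] [-1.799e+02 -1.000e-01 -4.300e+00] w 0.0497
```

View pics/c5.png

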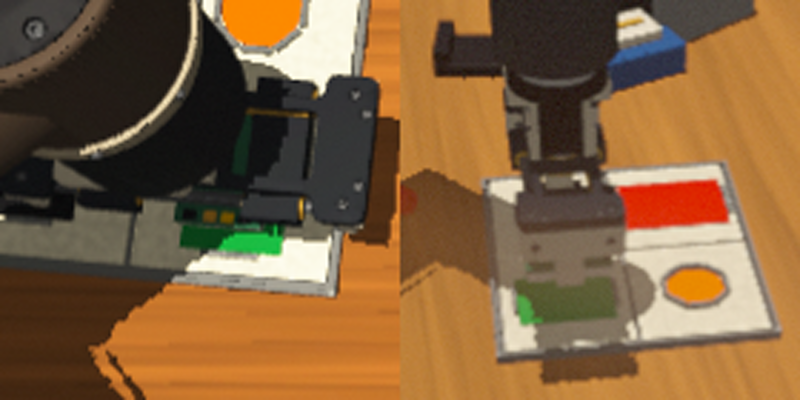

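The board is level and aligned above the green outline. I'll lower it.

```bash
python3 -m pendant '[[[-0.0015,-0.0015,0.02,0,0,0,-1],[-0.0015,-0.0015,0.032,0,0,0,-1],[-0.0015,-0.0015,0.037,0,0,0,-1],[-0.0015,-0.0015,0.0395,0,0,0,-1],[-0.0015,-0.0015,0.0395,0,0,0,-1]]]'
python3 -m pendant '[[[0,0,0.001,0,0,0,-1],[0,0,0.0015,0,0,0,-1],[0,0,0.0015,0,0,0,-1]]]'
```

```text
time_s: 13.9
tcp_pos: [0.4805, 0.1346, 0.1905]
eef_rot: [-180.0, -0.0, -4.3]
contact_force: [-0.4, -0.4, -0.6]
gripper_width: 0.05
gripper_force: 15.0
time_s: 14.2
tcp_pos: [0.4805, 0.1346, 0.1901]
eef_rot: [-180.0, -0.1, -4.3]
contact_force: [-5.2, -1.0, 14.8]
gripper_width: 0.0498
gripper_force: 15.0
```

```bash
python3 -m pendant '[[[0,0,-0.001,0,0,0,0],[0,0,-0.001,0,0,0,0.3],[0,0,-0.001,0,0,0,0.6],[0,0,-0.001,0,0,0,0.9],[0,0,-0.001,0,0,0,1]]]'
python3 -m pendant '[[[0,0,0,0,0,0,1],[0,0,-0.03,0,0,0,1],[0,0,-0.07,0,0,0,1],[0,0,-0.115,0,0,0,1],[0,0,-0.115,0,0,0,1]]]'
python3 -c "from h import *;plan(.573,-.2345,.30,6.5)"
```

```text
time_s: 14.7
tcp_pos: [0.4802, 0.1345, 0.1893]
eef_rot: [180.0, 0.0, -4.3]
contact_force: [-0.0, 0.0, 0.4]
gripper_width: 0.0755
gripper_force: 0.0
time_s: 15.2
tcp_pos: [0.4819, 0.1354, 0.3102]
eef_rot: [-179.7, -0.5, -4.2]
contact_force: [0.9, 0.8, 0.3]
gripper_width: 0.0879
gripper_force: 0.0
t 15.2 move [0.118  0.3623 0.0092] turn [ -0.27  -0.5  -10.72] tcp [0.4819 0.1354 0.3102] [-179.7   -0.5   -4.2] w 0.0879
```

```bash
python3 -m pendant '[[[0.03,0.21,0,0,0,-10.7,1],[0.03,0.21,0,0,0,-10.7,1],[0.03,0.21,0,0,0,-10.7,1],[0.03,0.21,0,0,0,-10.7,1],[0.03,0.21,0,0,0,-10.7,1]]]'
python3 - <<'E'
from h import *
o=[r.capture("top")[:,:,::-1],r.capture("side")[:,:,::-1]]
for i,n in enumerate(("top","side")): cv2.imwrite(f"pics/{n}2.png",o[i])
t=cv2.resize(o[0][195:275,385:465],(480,480),interpolation=cv2.INTER_CUBIC)
b=cv2.resize(o[0][240:320,170:250],(320,320),interpolation=cv2.INTER_CUBIC)
c=np.zeros((480,800,3),np.uint8);c[:,:480]=t;c[:320,480:]=b
cv2.imwrite("pics/c6.png",c)
m,R,G,B=spans(o[0][:,:,::-1],(395,195,460,265)); print("housing",rect("top",m&(R>150)&(B<80)&(G<80),.028))
plan(.573,-.2345,.30,6.5)
E
```

```text
time_s: 15.7
tcp_pos: [0.4939, -0.0804, 0.3042]
eef_rot: [180.0, 0.0, 6.3]
contact_force: [0.1, 0.9, 0.7]
gripper_width: 0.0875
gripper_force: 0.0
housing [ 0.5733 -0.2348 82.6221 58.3403  7.7445]
t 15.8 move [0.0617 0.1626 0.0041] turn [ 0.01  0.04 -0.3 ] tcp [ 0.4941 -0.0795  0.3041] [180.    0.    6.2] w 0.0877
```

View pics/c6.png

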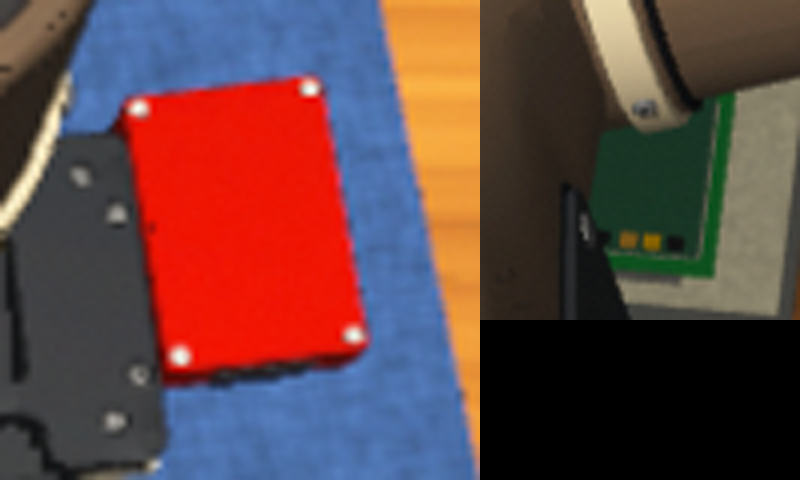

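The housing's full outline is now visible at (0.573,-0.235), yaw about 7°. The board lies inside its green outline. Moving to the housing.

```bash
python3 -m pendant '[[[0.062,0.163,0.0,0,0,-0.8,1],[0.062,0.163,0.0,0,0,-0.8,1],[0.062,0.163,0.0,0,0,-0.8,1],[0.062,0.163,0.0,0,0,-0.8,1],[0.062,0.163,0.05,0,0,-0.8,1]]]'
python3 -m pendant '[[[0,0,0,0,0,0,1],[0,0,0,0,0,0,1]]]'
python3 -c "from h import *;plan(.5733,-.2347,.185,7.2)"
```

```text
time_s: 16.3
tcp_pos: [0.5787, -0.2348, 0.2593]
eef_rot: [179.7, -0.7, 7.2]
contact_force: [1.5, 0.8, -0.8]
gripper_width: 0.0878
gripper_force: 0.0
time_s: 16.5
tcp_pos: [0.574, -0.2316, 0.2539]
eef_rot: [-180.0, 0.2, 7.3]
contact_force: [0.2, -0.1, 0.5]
gripper_width: 0.0876
gripper_force: 0.0
t 16.5 move [-0.0009  0.003   0.0689] turn [-0.02  0.18  0.06] tcp [ 0.574  -0.2316  0.2539] [-180.     0.2    7.3] w 0.0876
```

```bash
python3 -m pendant '[[[-0.001,0.003,0.015,0,0,0,1],[-0.001,0.003,0.04,0,0,0,1],[-0.001,0.003,0.058,0,0,0,1],[-0.001,0.003,0.067,0,0,0,1],[-0.001,0.003,0.067,0,0,0,1]]]'
python3 -m pendant '[[[0,0,0,0,0,0,1],[0,0,0,0,0,0,-1],[0,0,0,0,0,0,-1],[0,0,0,0,0,0,-1],[0,0,0,0,0,0,-1]]]' 25
python3 -m pendant '[[[0,0,0,0,0,0,-1],[0,0,0,0,0,0,-1],[0,0,0,0,0,0,-1]]]'
python3 -c "from h import *;plan(.6016,.2495,.30,-4.3)"
```

```text
time_s: 17.0
tcp_pos: [0.574, -0.2346, 0.188]
eef_rot: [180.0, -0.0, 7.3]
contact_force: [0.2, -0.9, 0.1]
gripper_width: 0.0875
gripper_force: 0.0
time_s: 17.5
tcp_pos: [0.5736, -0.2354, 0.1877]
eef_rot: [180.0, -0.0, 7.2]
contact_force: [0.3, -0.3, -0.3]
gripper_width: 0.0615
gripper_force: 0.0
time_s: 17.8
tcp_pos: [0.5736, -0.2354, 0.1877]
eef_rot: [180.0, -0.0, 7.2]
contact_force: [-1.3, 0.9, 4.7]
gripper_width: 0.0599
gripper_force: 25.0
t 17.8 move [ 0.0887 -0.4776 -0.1124] turn [ 1.000e-02 -1.000e-02  1.151e+01] tcp [ 0.5736 -0.2354  0.1877] [180.   -0.    7.2] w 0.0599
```

```bash
python3 -m pendant '[[[0,0,-0.02,0,0,0,-1],[0,0,-0.05,0,0,0,-1],[0,0,-0.09,0,0,0,-1],[0,0,-0.125,0,0,0,-1],[0.005,-0.03,-0.125,0,0,4,-1]]]'
python3 -c "from h import *;plan(.6016,.2495,.30,-4.3)"
```

```text
time_s: 18.3
tcp_pos: [0.5761, -0.2069, 0.3173]
eef_rot: [179.9, -0.4, 3.1]
contact_force: [0.2, -0.1, -1.8]
gripper_width: 0.0595
gripper_force: 25.0
t 18.3 move [ 0.0498 -0.4544  0.0167] turn [ 0.1  -0.45  7.37] tcp [ 0.5761 -0.2069  0.3173] [179.9  -0.4   3.1] w 0.0595
```

```bash
python3 -m pendant '[[[0.05,-0.454,0,0,0,7.4,-1],[0.05,-0.454,0,0,0,7.4,-1],[0.05,-0.454,0,0,0,7.4,-1],[0.05,-0.454,0,0,0,7.4,-1],[0.05,-0.454,0,0,0,7.4,-1]]]'
python3 -c "from h import *;plan(.6016,.2495,.24,-4.3)"
```

```text
time_s: 18.8
tcp_pos: [0.5876, 0.0466, 0.3119]
eef_rot: [180.0, 0.0, -4.2]
contact_force: [0.7, 0.2, -2.5]
gripper_width: 0.0597
gripper_force: 25.0
t 18.8 move [-0.0009 -0.2034  0.0719] turn [0.   0.05 0.09] tcp [0.5876 0.0466 0.3119] [180.    0.   -4.2] w 0.0597
```

```bash
python3 -m pendant '[[[-0.001,-0.203,0.0,0,0,0.1,-1],[-0.001,-0.203,0.0,0,0,0.1,-1],[-0.001,-0.203,0.0,0,0,0.1,-1],[-0.001,-0.203,0.0,0,0,0.1,-1],[-0.001,-0.203,0.03,0,0,0.1,-1]]]'
python3 -m pendant '[[[0,0,0.03,0,0,0,-1],[0,0,0.04,0,0,0,-1],[0,0,0.04,0,0,0,-1]]]'
python3 - <<'E'
from h import *
cv2.imwrite("pics/c7.png",cv2.resize(np.hstack([r.capture("top")[150:290,80:220],r.capture("side")[80:220,240:380]])[:,:,::-1],(800,400),interpolation=cv2.INTER_CUBIC))
plan(.6016,.2495,.1947,-4.3)
E
```

```text
time_s: 19.3
tcp_pos: [0.6035, 0.2535, 0.2852]
eef_rot: [-179.7, -0.4, -4.0]
contact_force: [0.6, -0.5, -3.7]
gripper_width: 0.0597
gripper_force: 25.0
time_s: 19.6
tcp_pos: [0.6014, 0.2466, 0.2402]
eef_rot: [179.8, 0.2, -4.3]
contact_force: [-0.7, 0.4, -2.1]
gripper_width: 0.0597
gripper_force: 25.0
t 19.7 move [-0.0012 -0.0024  0.0485] turn [-0.01 -0.04 -0.  ] tcp [0.6025 0.247  0.2432] [-180.    -0.    -4.3] w 0.0597
```

View pics/c7.png

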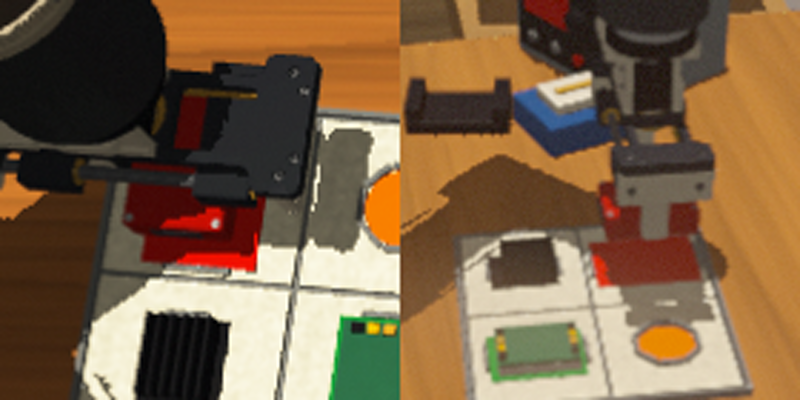

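The housing is level and square over the red outline; the apparent offset is parallax. Heat sink and board sit well in their nests. Lowering.

```bash
python3 -m pendant '[[[-0.001,-0.0025,0.02,0,0,0,-1],[-0.001,-0.0025,0.036,0,0,0,-1],[-0.001,-0.0025,0.044,0,0,0,-1],[-0.001,-0.0025,0.0475,0,0,0,-1],[-0.001,-0.0025,0.0475,0,0,0,-1]]]'
python3 -m pendant '[[[0,0,0.001,0,0,0,-1],[0,0,0.0015,0,0,0,-1],[0,0,0.0015,0,0,0,-1]]]'
```

```text
time_s: 20.2
tcp_pos: [0.6016, 0.2497, 0.1956]
eef_rot: [-180.0, -0.0, -4.3]
contact_force: [-0.6, 0.3, -2.5]
gripper_width: 0.0598
gripper_force: 25.0
time_s: 20.5
tcp_pos: [0.6016, 0.25, 0.1947]
eef_rot: [-180.0, -0.1, -4.3]
contact_force: [-2.3, 0.4, 5.4]
gripper_width: 0.0599
gripper_force: 25.0
```

```bash
python3 -m pendant '[[[0,0,0,0,0,0,0.4],[0,0,0,0,0,0,0.7],[0,0,0,0,0,0,1],[0,0,0,0,0,0,1],[0,0,0,0,0,0,1]]]'
python3 -m pendant '[[[0,0,0,0,0,0,1],[0,0,-0.03,0,0,0,1],[0,0,-0.07,0,0,0,1],[0,0,-0.115,0,0,0,1],[0,0,-0.115,0,0,0,1]]]'
python3 -c "from h import *;plan(.5733,-.107,.30,-4.3)"
```

```text
time_s: 21.0
tcp_pos: [0.6012, 0.2498, 0.1932]
eef_rot: [180.0, 0.0, -4.3]
contact_force: [0.1, -0.1, -1.2]
gripper_width: 0.0858
gripper_force: 0.0
time_s: 21.5
tcp_pos: [0.603, 0.2508, 0.3156]
eef_rot: [-179.6, -0.5, -4.2]
contact_force: [0.1, 1.3, 0.0]
gripper_width: 0.0876
gripper_force: 0.0
t 21.5 move [-0.0034  0.3591  0.0134] turn [-0.35 -0.53  0.08] tcp [0.603  0.2508 0.3156] [-179.6   -0.5   -4.2] w 0.0876
```

```bash
python3 -m pendant '[[[-0.003,0.359,0,0,0,0,1],[-0.003,0.359,0,0,0,0,1],[-0.003,0.359,0,0,0,0,1],[-0.003,0.359,0,0,0,0,1],[-0.003,0.359,0,0,0,0,1]]]'
python3 -m pendant '[[[0,0.11,0,0,0,0,1],[0,0.11,0,0,0,0,1],[0,0.11,0,0,0,0,1],[0,0.11,0,0,0,0,1]]]'
python3 - <<'E'
from h import *
o=[r.capture(n) for n in("top","side")]
c=np.hstack([o[0][170:310,100:240],o[1][220:360,270:410]])[:,:,::-1]
cv2.imwrite("pics/c8.png",cv2.resize(c,(800,400),interpolation=cv2.INTER_CUBIC))
plan(.5733,-.107,.21,-4.3)
E
```

```text
time_s: 22.0
tcp_pos: [0.5799, -0.0011, 0.3085]
eef_rot: [-180.0, -0.0, -4.3]
contact_force: [1.6, 0.5, 0.3]
gripper_width: 0.0876
gripper_force: 0.0
time_s: 22.4
tcp_pos: [0.5718, -0.1109, 0.3082]
eef_rot: [-180.0, 0.0, -4.5]
contact_force: [-0.0, 1.1, 0.4]
gripper_width: 0.0873
gripper_force: 0.0
t 22.5 move [ 0.0009 -0.0019  0.0983] turn [-0.01 -0.01 -0.02] tcp [ 0.5722 -0.1088  0.3083] [-180.    -0.    -4.3] w 0.0876
```

View pics/c8.png

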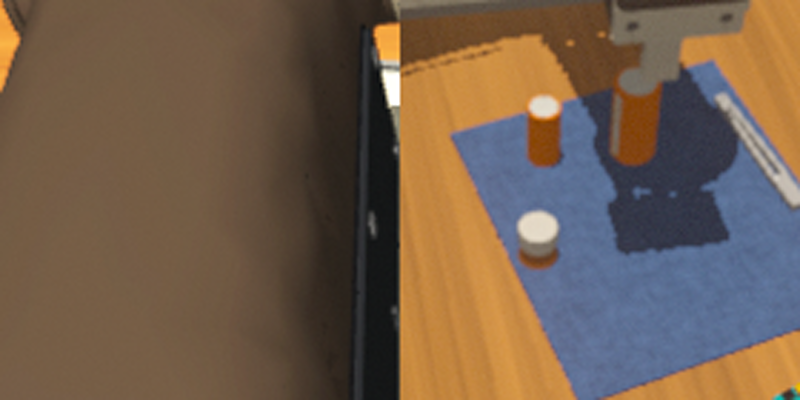

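The side view shows the gripper above the capacitor, with the jar, the tweezers and the small look-alike clear of it. Going down to grip.

```bash
python3 -m pendant '[[[0.001,-0.002,0.02,0,0,0,1],[0.001,-0.002,0.05,0,0,0,1],[0.001,-0.002,0.08,0,0,0,1],[0.001,-0.002,0.098,0,0,0,1],[0.001,-0.002,0.098,0,0,0,1]]]'
python3 -m pendant '[[[0,0,0,0,0,0,0],[0,0,0,0,0,0,-0.2],[0,0,0,0,0,0,-0.3],[0,0,0,0,0,0,-0.4],[0,0,0,0,0,0,-0.6]]]' 15
python3 -m pendant '[[[0,0,0,0,0,0,-1],[0,0,0,0,0,0,-1],[0,0,0,0,0,0,-1],[0,0,0,0,0,0,-1],[0,0,0,0,0,0,-1]]]'
python3 -c "from h import *;plan(.5922,.1262,.33,-4.3)"
```

```text
time_s: 23.0
tcp_pos: [0.5725, -0.1056, 0.2077]
eef_rot: [180.0, 0.3, -4.2]
contact_force: [-0.2, 0.7, -0.5]
gripper_width: 0.0877
gripper_force: 0.0
time_s: 23.5
tcp_pos: [0.5734, -0.1071, 0.211]
eef_rot: [-180.0, -0.1, -4.3]
contact_force: [0.0, 0.5, -0.7]
gripper_width: 0.0535
gripper_force: 0.0
time_s: 24.0
tcp_pos: [0.5733, -0.1072, 0.2104]
eef_rot: [180.0, 0.0, -4.3]
contact_force: [-0.6, -0.5, 1.2]
gripper_width: 0.0339
gripper_force: 15.0
t 24.0 move [ 0.0013 -0.2341 -0.1196] turn [0.01 0.   0.01] tcp [ 0.5733 -0.1072  0.2104] [180.    0.   -4.3] w 0.0339
```

```bash
python3 -m pendant '[[[0,0,-0.02,0,0,0,-1],[0,0,-0.05,0,0,0,-1],[0,0,-0.08,0,0,0,-1],[0.001,-0.04,-0.08,0,0,0,-1],[0.001,-0.08,-0.08,0,0,0,-1]]]'
python3 -m pendant '[[[0,-0.04,0,0,0,0,-1],[0,-0.08,0,0,0,0,-1],[0,-0.12,0,0,0,0,-1],[0,-0.15,0,0,0,0,-1],[0,-0.154,0,0,0,0,-1]]]'
python3 - <<'E'
from h import *
c=np.hstack([r.capture(n)[a:a+140,b:b+140] for n,a,b in(("top",160,150),("side",120,260))])[:,:,::-1]
cv2.imwrite("pics/c9.png",cv2.resize(c,(800,400),interpolation=cv2.INTER_CUBIC))
plan(.5922,.1262,.2174,-4.3)
E
```

```text
time_s: 24.5
tcp_pos: [0.5804, -0.0273, 0.2915]
eef_rot: [-180.0, -0.1, -4.4]
contact_force: [0.6, 0.7, -1.2]
gripper_width: 0.0334
gripper_force: 15.0
time_s: 25.0
tcp_pos: [0.592, 0.1292, 0.29]
eef_rot: [-180.0, -0.0, -4.1]
contact_force: [0.1, -0.5, -0.8]
gripper_width: 0.0336
gripper_force: 15.0
t 25.1 move [0.0007 0.0007 0.0725] turn [0.02 0.04 0.11] tcp [0.5916 0.127  0.2899] [180.    0.   -4.2] w 0.0338
```

View pics/c9.png

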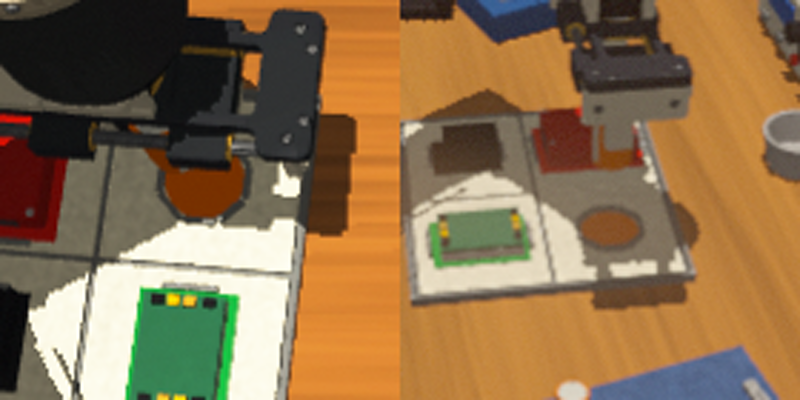

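The capacitor hangs upright over the orange disc, and the three other parts lie in their nests. Lowering.

```bash
python3 -m pendant '[[[0,0,0.02,0,0,0,-1],[0,0,0.045,0,0,0,-1],[0,0,0.062,0,0,0,-1],[0,0,0.069,0,0,0,-1],[0,0,0.0715,0,0,0,-1]]]'
python3 -m pendant '[[[0,0,0.0005,0,0,0,-1],[0,0,0.001,0,0,0,-1],[0,0,0.0015,0,0,0,-1]]]'
```

```text
time_s: 25.6
tcp_pos: [0.5917, 0.1251, 0.2182]
eef_rot: [179.9, 0.1, -4.4]
contact_force: [0.3, 0.2, -0.9]
gripper_width: 0.0336
gripper_force: 15.0
time_s: 25.9
tcp_pos: [0.5921, 0.1262, 0.2183]
eef_rot: [-180.0, -0.1, -4.3]
contact_force: [-0.1, 0.1, -1.6]
gripper_width: 0.0336
gripper_force: 15.0
```

```bash
python3 -m pendant '[[[0,0,0.0005,0,0,0,-1],[0,0,0.001,0,0,0,-1],[0,0,0.0015,0,0,0,-1],[0,0,0.0015,0,0,0,-1]]]'
```

```text
time_s: 26.3
tcp_pos: [0.592, 0.1263, 0.2174]
eef_rot: [-180.0, -0.1, -4.2]
contact_force: [-3.2, 0.6, 9.4]
gripper_width: 0.0335
gripper_force: 15.0
```

```bash
python3 -m pendant '[[[0,0,0,0,0,0,-0.15],[0,0,0,0,0,0,0],[0,0,0,0,0,0,0.3],[0,0,0,0,0,0,0.6],[0,0,0,0,0,0,0.6]]]'
python3 -m pendant '[[[0,0,-0.02,0,0,0,0.6],[0,0,-0.05,0,0,0,0.6],[0,0,-0.09,0,0,0,0.6],[0,0,-0.13,0,0,0,0.6],[0,0,-0.13,0,0,0,0.6]]]'
python3 -m pendant '[[[0,0.25,0,0,0,0,0.6],[0,0.25,0,0,0,0,0.6],[0,0.25,0,0,0,0,0.6],[0,0.25,0,0,0,0,0.6],[0,0.25,0,0,0,0,0.6]]]'
python3 - <<'E'
from h import *
c=np.hstack([r.capture(n)[a:a+160,b:b+160] for n,a,b in(("top",170,95),("side",130,230))])[:,:,::-1]
cv2.imwrite("pics/c10.png",cv2.resize(c,(800,400),interpolation=cv2.INTER_CUBIC))
E
```

```text
time_s: 26.8
tcp_pos: [0.5918, 0.1261, 0.2157]
eef_rot: [180.0, 0.0, -4.3]
contact_force: [0.6, 0.5, 0.2]
gripper_width: 0.0626
gripper_force: 0.0
time_s: 27.3
tcp_pos: [0.5934, 0.1267, 0.3522]
eef_rot: [-179.8, -0.5, -4.2]
contact_force: [0.2, 0.3, -0.0]
gripper_width: 0.0701
gripper_force: 0.0
time_s: 27.8
tcp_pos: [0.5726, -0.1249, 0.3458]
eef_rot: [-180.0, -0.0, -4.3]
contact_force: [0.7, -0.5, -0.0]
gripper_width: 0.0701
gripper_force: 0.0
```

View pics/c10.png

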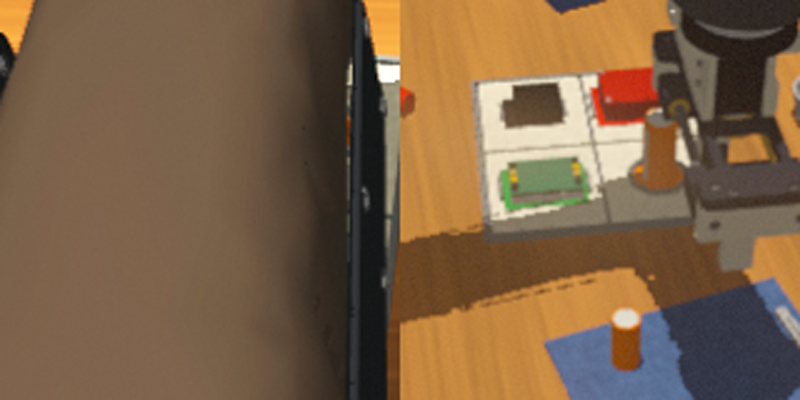

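All four parts stand in their own nests, with the capacitor upright on its disc and the gripper clear. Handing in.

```bash
python3 -m pendant '[[[0,0,0,0,0,0,0.6],[0,0,0,0,0,0,0.6],[0,0,0,0,0,0,0.6]]]' >/dev/null; python3 -c "from plant import r;print(r.close_job())"
```

```text
the job is handed in; nothing more can be done
None
```

The job is handed in at about 28 s: heat sink, board, housing and then capacitor were each lowered to contact in their own nests and looked in place in the camera views, and I never gripped or moved over the jar or tweezers; no verdict came back.

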